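# Find the unlatched outlet cover and push it open

### The job

Four identical tilt covers lie flush in the top of the low white service box on the bench, and one of them is unlatched. Press gently with the fingertips on the ribbed end of one cover after another until you find the one that rocks, then push that end down until the cover has tipped fully open against its stop, and move clear of it. Do not pinch or lift anything, do not press hard on covers that do not give, and leave the nest block and the two pots where they stand.

Things in the scene. Friction and masses are not known exactly. Their poses are not given: they have to be found in the camera images.
- service_box: Low white metal box fixed to the bench, 150 (x) x 490 (y) x 70 mm high, flat top. Origin on the bench under the covers' common pivot line, midway along their row; x to the back, y along the row to the left. Front edge at x = -85, back at +65, ends at y = -205 and +285 mm. Four like covers lie flush in its top, 95 mm apart; three are latched and rigid, one (it varies, not to be told by eye) is loose.
- cover_1 (a point): Push point of cover 1 (leftmost): on its top face, middle of the ribbed front end, 40 mm in front of its pivot line; axes as the box. Fixed to the box: stays put when the cover tilts. Each bare-metal cover is 100 mm deep (60 in front of the pivot line, 40 behind), 80 wide, 6 thick, in a 104 x 84 mm opening; dark ribs on the front end, a round lock head on the rear end.
- cover_2 (a point): Push point of cover 2 (second from the left), as for cover 1. At the open stop, the loose cover's surface 30 mm in front of the pivot line is about 30 mm below the box's top, and its raised rear edge about 30 mm above it; fingers find nothing else in the bay down to 48 mm below the top.
- cover_3 (a point): Push point of cover 3 (third from the left), as for cover 1.
- cover_4 (a point): Push point of cover 4 (rightmost), as for cover 1.
- hatch (a joint): Tilt of the loose cover about its pivot line (parallel to the box's y), rad: 0 flush, positive with the ribbed end down and rear end up; stops at -0.07 and +0.80 (fully open). About 2 N on the ribbed end tips it; it stays at the angle where it is left. Pressed on the rear end it only rocks 3 mm. Does not tell which cover it is.
- nest_block: Small pale round-socketed block, 50 x 50 x 25 mm, loose, standing on the box's top beyond cover 1 at the left end. Origin at the centre of its underside. Leave alone.
- small_pot: Small white pot with a red cap, 45 mm across, 38 mm high, loose on the bench in front of the box. Origin at the centre of its underside. Leave alone.
- tall_pot: White pot with a blue cap, 45 mm across, 52 mm high, loose on the bench in front of the box. Origin at the centre of its underside. Leave alone.

How it is judged (in metres and radians):
On the way:
1. the fingers press the unlatched cover and it tips (value of joint hatch above 0.06 rad and contact force between the fingers and hatch above 0.3 N), for 0.05 s.
At the end, for the whole second after the job is handed in: The unlatched cover stands tipped open by at least 0.68 rad (stop at 0.80) and at rest, and the nest block and both pots are within 20 mm of where they stood (value of joint hatch above 0.68 rad and distance of each of nest_block, small_pot, tall_pot from where it was at the start of the episode below 0.02 m and velocity of joint hatch between -0.05 and 0.05 rad/s); the robot touches nothing.
It fails at once if the nest block or a pot is pushed, lifted or carried by more than 20 mm (distance of any of nest_block, small_pot, tall_pot from where it was at the start of the episode above 0.02 m).
It fails at once if the fingers press on something with more than 45 N (contact force between the fingers and anything else above 45 N).
It also fails if it takes over 48 s, if anything falls off the work surface, if the arm or the gripper's body presses on something with over 40 N, if the wrist force passes 120 N, or if a joint passes its speed limit or range.

### The arm

A 6-joint arm with a two-finger parallel gripper is mounted at the origin on the work surface; the furniture and walls round the work are solid. World frame = base frame: x ahead of the robot, y to its left, z up, the work surface at z = 0. Lengths are in mm, angles in rad, forces in N, time in s.
With the tool pointing down it reaches from about 350 to 975 mm from the base axis. Payload 7.1 kg.
Tool frame: the origin (TCP) lies at the very end of the fingers, on their centre line; the grasp point (between the pads) lies 19 mm behind it; z points along the fingers, y is the line along which they close (so a half turn about z gives the same grasp; the last joint's range is limited). The gripper opens to 88 mm and grips with 3 to 60 N. Pads are 20 mm wide; open, the fingers measure 115 mm over their backs; the gripper's body (75 mm by 178 mm) begins 61 mm behind the grasp point.
Start: joints at [-1.263, 0.423, 1.63, -0, 1.089, -0.019], TCP at [200.651, -591.899, 222.675] pointing down, gripper open.
Joint ranges: [-3, 3], [-0.9, 2.11], [0.09, 2.58], [-1.31, 4.45], [0.11, 2.69], [-2.54, 2.54]. Speed limits (rad/s): [2.39, 2.39, 3.01, 3.14, 3.14, 3.14].

### API

Orientations are given as a rotation vector (axis times angle).
In Python, from workcell import * gives the robot as it stands.
- The arm moves only by the tool step_arm, never from a script. Its argument "deltas" is a list of rows, each a list of 3 entries, a list of its own where there are three numbers: the shift along the tool's x, y, z in units of 300 mm (1.0 is 300 mm), then the turn, a rotation vector about the tool's x, y, z in units of 1.5 rad (1.0 is 1.5 rad), then the gripper command: -1 is shut, 1 is fully open, values between are in proportion. In form: [[[dx, dy, dz], [rx, ry, rz], gripper], ...]. A call has 1 to 20 rows; each row is the pose to reach, as a shift and turn from the pose commanded when the call began, along the tool's axes at that moment; what a row does not reach only later rows make up. A row lasts 1/12 s, in which the tool goes at most 41.7 mm and 7.16 degrees, less where a joint would pass 70% of its speed; a pose out of reach is approached as far as the arm can. A call with a number of a shift or a turn outside -1 to 1 is refused whole. A call with a gripper value outside its range is refused whole. The fingers move at their own pace and stop on an object; the grip force is fixed at half the most. Time passes only in rows, so rows that repeat a pose let the fingers close. It gives the time, the measured TCP pose, the force, the opening and the grip force at its end, in the units of the state.
- get_obs(): the state, without advancing time (a new reading comes with each control period).
- get_image(name): name is "scene" or "top" or "wrist"; returns a dict with "pixels" (480x640x3 uint8, red, green, blue), "fx", "fy", "cx", "cy" (pixels), "dist_coeffs" ([k1, k2, p1, p2, k3] as OpenCV has them; the pictures are not rectified), "T" (4x4, takes a point from camera to world coordinates). Camera axes: x right, y down, z forward; pixel columns grow to the right and rows downward; lengths in mm; the calibration is good to about 2 mm. A picture is of the moment at which its call begins. There is no depth.
- close_job(): hands the job in; it is judged then, once.
The state is a dict: "t": time; "qpos": joint angles; "qvel": joint speeds; "joint_torque": joint torques, N m; "ee_pos": TCP position; "orientation": TCP orientation; "ft_force": force on the tool from outside, world axes, zero at the start; "moment": the same for the moment, N m; "width": finger opening in mm; "grasp_force": force on a finger pad.
Only numpy, scipy, OpenCV 4.12 (cv2) and the standard library are available. Lean on these libraries where they do the work, as an engineer would, in place of code of your own. Each camera call takes 0.05 s, during which the arm holds its last target. There are 200 camera calls.

## Working session

There is one attempt and no reset: what is moved stays moved. The work goes in short steps, Python scripts to look and compute and a tool call to move; the robot and the scene stay as the last step left them, time stands still between calls to the robot, and variables do not carry over. Pictures are saved under pics/ and viewed, at most 10 in all, crops included, and the job is handed in when it is done.

Besides the shell and the picture viewer there is one more tool, called after "Request:" as name(argument=value, ...) on one line, values as JSON. step_arm: Moves the arm, as the interface text tells. Its arguments: {"type":"object","properties":{"deltas":{"type":"array","items":{"type":"array"}}},"required":["deltas"]}

```bash
mkdir -p pics
python3 - <<'E'
from workcell import *
import cv2,numpy as np
for n in("top","scene"):
    i=get_image(n); cv2.imwrite(f"pics/{n}0.png",i["pixels"][:,:,::-1]); print(n,i["fx"],i["cx"],i["cy"],i["dist_coeffs"],np.round(i["T"],3).tolist())
o=get_obs();print(o["orientation"],o["ee_pos"],o["width"],o["ft_force"])
E
```

```text
top 498.44691164071827 328.30354791191365 247.2320829980759 [0.04315965 0.         0.         0.         0.        ] [[0.016, -0.987, 0.16, 324.753], [-1.0, -0.015, 0.005, 99.497], [-0.002, -0.16, -0.987, 948.266], [0.0, 0.0, 0.0, 1.0]]
scene 433.2704714846221 321.0145490710851 243.02485989862816 [-0.08236706  0.          0.          0.          0.        ] [[-0.792, -0.449, 0.414, 144.217], [-0.611, 0.569, -0.55, 572.244], [0.012, -0.689, -0.725, 694.209], [0.0, 0.0, 0.0, 1.0]]
[-3.09840457e+00 -5.10862831e-01  3.61696471e-04] [ 200.49616978 -591.44604909  221.97999436] 88.1260985925894 [-0.01033279 -0.2606401   0.07312369]
```

View pics/top0.png

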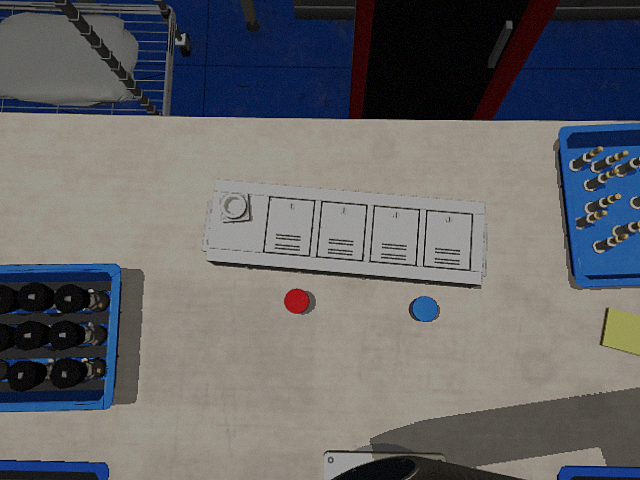

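View pics/scene0.png

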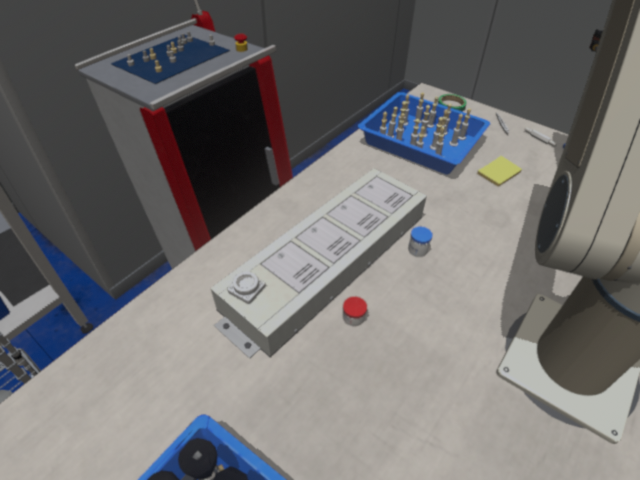

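The top view shows covers 1 to 4 left to right, from about (289,226) to (448,240). The nest block is at (235,207), the red pot at (297,301) and the blue pot at (424,309). Next I'll fit the box pose from the cover outline corners.

```bash
cat > h.py <<'E'
from workcell import *
import cv2,numpy as np
from scipy.optimize import least_squares
def ray(i,px,z):
    K=np.array([[i["fx"],0,i["cx"]],[0,i["fy"],i["cy"]],[0,0,1]])
    u=cv2.undistortPoints(np.array(px,float).reshape(-1,1,2),K,np.array(i["dist_coeffs"])).reshape(-1,2)
    T=np.array(i["T"]);d=np.c_[u,np.ones(len(u))]@T[:3,:3].T
    return T[:3,3]+d*((z-T[2,3])/d[:,2:])
E
python3 - <<'E'
from h import *
i=get_image("top")
px=[(268,197),(313,201),(309,255),(264,252),(427,210),(473,213),(470,270),(424,267)]
P=ray(i,px,70)[:,:2]
L=np.array([(x,y) for yc in(142.5,-142.5) for x,y in((42,yc+42),(42,yc-42),(-62,yc-42),(-62,yc+42))])
f=lambda p:(L@np.array([[np.cos(p[2]),np.sin(p[2])],[-np.sin(p[2]),np.cos(p[2])]])+p[:2]-P).ravel()
s=least_squares(f,[550,50,0]);print(s.x,np.round(s.fun,1))
print(ray(i,[(297,301)],38),ray(i,[(424,309)],52))
c=np.ascontiguousarray(i["pixels"][170:300,195:500,::-1]);cv2.imwrite("pics/crop.png",cv2.resize(c,None,fx=2.6,fy=2.6,interpolation=cv2.INTER_CUBIC))
R=lambda t:np.array([[np.cos(t),-np.sin(t)],[np.sin(t),np.cos(t)]])
for k in range(4): print(R(s.x[2])@[-40,142.5-95*k]+s.x[:2])
E
```

```text
[ 5.04153100e+02  3.19258718e+01 -6.94785669e-02] [ 1.3 -1.3  1.6 -3.4 -3.2 -1.3 -1.5  2.3  1.3  1.9 -0.1  0.3 -0.7 -0.8
  1.1  2.3]
[[372.30180451 159.06357345  38.        ]] [[361.12863903 -68.50462829  52.        ]]
[474.14233894 176.85897436]
[467.54718418  82.08817752]
[460.95202941 -12.68261932]
[ 454.35687465 -107.45341616]
```

View pics/crop.png

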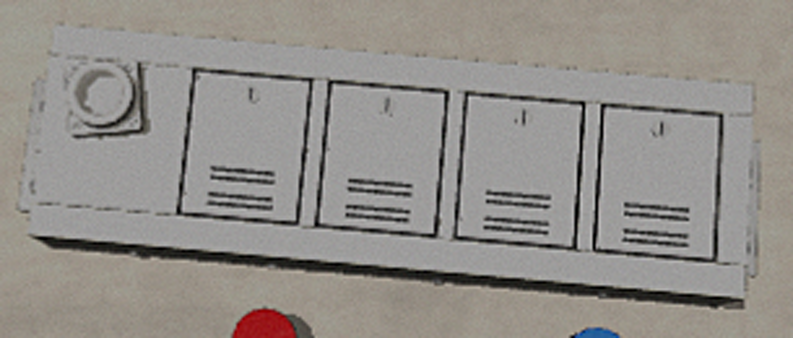

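The crop confirms the layout: four covers with ribs at the front, and the fit is good to about 3 mm. I'll start the move toward cover 4, squaring the tool to the box and shutting the fingers.

Request:
step_arm(deltas=[[[0.66,-0.63,0],[0,0,0.264],-1],[[0.66,-0.63,0],[0,0,0.264],-1],[[0.66,-0.63,0],[0,0,0.264],-1],[[0.66,-0.63,0],[0,0,0.264],-1],[[0.66,-0.63,0],[0,0,0.264],-1],[[0.66,-0.63,0],[0,0,0.264],-1],[[0.66,-0.63,0],[0,0,0.264],-1],[[0.66,-0.63,0],[0,0,0.264],-1]])

```text
t: 0.82
ee_pos: [328.5, -345.4, 222.5]
orientation: [-3.138, 0.103, 0.001]
ft_force: [0.8, 0.4, 0.1]
width: 37.9
grasp_force: 0.0
```

```bash
cat >> h.py <<'E'
from scipy.spatial.transform import Rotation as Ro
def fit():
    i=get_image("top")
    c=np.array([(193,70),(312,80),(298,224),(179,213),(603,105),(720,115),(715,261),(594,249)])
    P=ray(i,(c+.5)/2.6-.5+[195,170],70)[:,:2]
    L=np.array([(x,y) for yc in(142.5,-142.5) for x,y in((42,yc+42),(42,yc-42),(-62,yc-42),(-62,yc+42))])
    f=lambda p:(L@np.array([[np.cos(p[2]),np.sin(p[2])],[-np.sin(p[2]),np.cos(p[2])]])+p[:2]-P).ravel()
    s=least_squares(f,[500,30,0]);return s.x,s.fun
def to(B,k,z,x=-40):
    o=get_obs();c,s=np.cos(B[2]),np.sin(B[2]);y=142.5-95*(k-1)
    t=np.array([B[0]+c*x-s*y,B[1]+s*x+c*y,z]);R=Ro.from_rotvec(o["orientation"])
    G=Ro.from_euler('z',B[2])*Ro.from_rotvec([np.pi,0,0])
    print(k,np.round(t,1),np.round(R.inv().apply(t-o["ee_pos"])/300,4),np.round((R.inv()*G).as_rotvec()/1.5,4))
E
python3 - <<'E'
from h import *
B,r=fit();print(B,np.round(r,1));o=get_obs();print(o["t"],o["ee_pos"],o["width"],o["ft_force"])
to(B,4,85)
E
```

```text
[ 5.04357248e+02  3.19927669e+01 -7.24971510e-02] [ 1.3  0.2  1.1 -0.5 -1.1 -0.5 -1.4  1.6  1.4  1.2  1.3 -2.2 -0.9 -1.
 -1.7  1.1]
0.8667 [ 328.16166842 -347.43703693  222.67397065] 33.73891670979534 [-0.46194419 -0.27241456 -0.40198567]
4 [ 454.1 -107.2   85. ] [ 0.3667 -0.8263  0.4591] [-0.0002  0.0002  0.0046]
```

Request:
step_arm(deltas=[[[0.367,-0.826,0.3],[0,0,0.004],-1],[[0.367,-0.826,0.3],[0,0,0.004],-1],[[0.367,-0.826,0.3],[0,0,0.004],-1],[[0.367,-0.826,0.3],[0,0,0.004],-1],[[0.367,-0.826,0.3],[0,0,0.004],-1],[[0.367,-0.826,0.3],[0,0,0.004],-1],[[0.367,-0.826,0.3],[0,0,0.004],-1],[[0.367,-0.826,0.3],[0,0,0.004],-1],[[0.367,-0.826,0.46],[0,0,0.004],-1],[[0.367,-0.826,0.46],[0,0,0.004],-1],[[0.367,-0.826,0.46],[0,0,0.004],-1],[[0.367,-0.826,0.46],[0,0,0.004],-1]])

```text
t: 1.87
ee_pos: [454.0, -110.7, 84.9]
orientation: [-3.139, 0.12, 0.002]
ft_force: [-0.0, -0.7, 1.4]
width: 0.6
grasp_force: 0.0
```

Run:
```python
from h import *
B,r=fit();o=get_obs();print(o["ee_pos"],o["width"],o["ft_force"]);to(B,4,70)
i=get_image("scene");cv2.imwrite("pics/s1.png",i["pixels"][80:380,180:480,::-1].repeat(2,0).repeat(2,1))
```

```text
[ 454.71633459 -110.89888085   85.5576853 ] 0.6507695643706559 [ 0.76676124  0.80400603 -0.16264842]
4 [ 454.1 -107.2   70. ] [-0.0029 -0.012   0.0519] [ 0.0001 -0.0003 -0.0029]
```

View pics/s1.png

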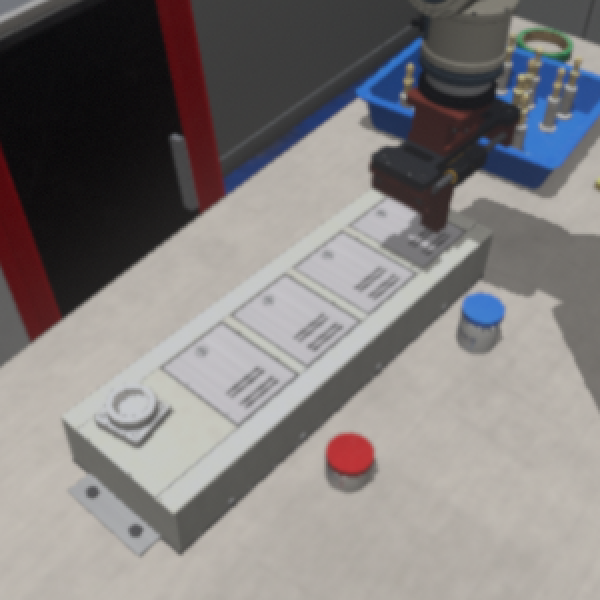

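The scene picture shows the shut fingers at about (435,220) in the crop, over the ribs of cover 4. I'll press in small steps.

Request:
step_arm(deltas=[[[0,-0.012,0.03],[0,0,0],-1],[[0,-0.012,0.042],[0,0,0],-1],[[0,-0.012,0.045],[0,0,0],-1],[[0,-0.012,0.048],[0,0,0],-1],[[0,-0.012,0.051],[0,0,0],-1],[[0,-0.012,0.051],[0,0,0],-1]])

```text
t: 2.47
ee_pos: [454.7, -106.1, 69.4]
orientation: [3.139, -0.118, -0.0]
ft_force: [-0.8, -0.0, 0.6]
width: 0.3
grasp_force: 0.3
```

Request:
step_arm(deltas=[[[0,0,0.003],[0,0,0],-1],[[0,0,0.005],[0,0,0],-1],[[0,0,0.005],[0,0,0],-1]])

```text
t: 2.72
ee_pos: [454.7, -106.1, 67.8]
orientation: [-3.139, 0.118, 0.0]
ft_force: [-0.2, 0.3, 2.3]
width: 0.4
grasp_force: 0.7
```

Request:
step_arm(deltas=[[[0,0,0.003],[0,0,0],-1],[[0,0,0.006],[0,0,0],-1],[[0,0,0.006],[0,0,0],-1]])

```text
t: 2.97
ee_pos: [454.7, -106.1, 65.9]
orientation: [-3.139, 0.118, 0.0]
ft_force: [-1.1, 0.4, 1.3]
width: 0.4
grasp_force: 0.6
```

Request:
step_arm(deltas=[[[0,0,0.003],[0,0,0],-1],[[0,0,0.006],[0,0,0],-1],[[0,0,0.009],[0,0,0],-1],[[0,0,0.009],[0,0,0],-1]])

```text
t: 3.3
ee_pos: [454.9, -106.2, 63.3]
orientation: [3.139, -0.118, 0.0]
ft_force: [-0.2, -0.0, 1.4]
width: 0.1
grasp_force: 0.6
```

Cover 4 gives way at about 1.5 N, so it is the loose one. I'll keep pushing toward the stop in steps.

Request:
step_arm(deltas=[[[0,0,0.01],[0,0,0],-1],[[0,0,0.02],[0,0,0],-1],[[0,0,0.03],[0,0,0],-1],[[0,0,0.04],[0,0,0],-1],[[0,0,0.05],[0,0,0],-1],[[0,0,0.05],[0,0,0],-1]])

```text
t: 3.8
ee_pos: [454.2, -106.0, 47.6]
orientation: [-3.139, 0.118, 0.002]
ft_force: [0.5, -0.2, 0.2]
width: 0.6
grasp_force: 0.1
```

Run:
```python
from h import *
o=get_obs();print(o["ee_pos"],o["ft_force"])
i=get_image("scene");cv2.imwrite("pics/s2.png",cv2.resize(i["pixels"][130:250,320:480,::-1],None,fx=4,fy=4))
```

```text
[ 454.16768966 -106.0302542    47.63117336] [ 0.54216381 -0.23454752  0.20192961]
```

View pics/s2.png

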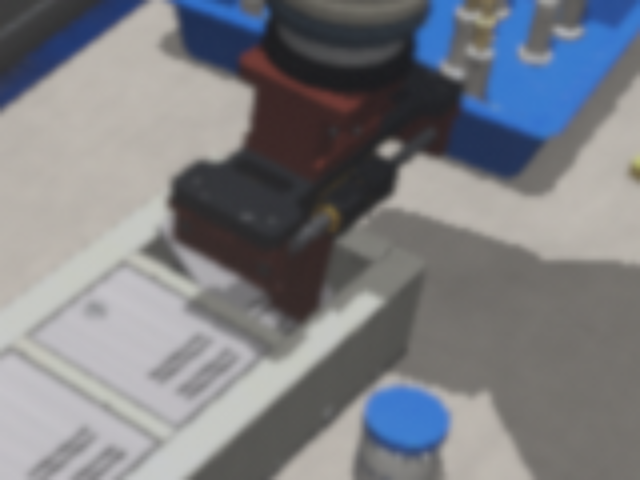

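Cover 4 is partly tipped: its raised rear shows at about (190,250). I'll continue downward.

Request:
step_arm(deltas=[[[0,0,0.006],[0,0,0],-1],[[0,0,0.012],[0,0,0],-1],[[0,0,0.018],[0,0,0],-1],[[0,0,0.022],[0,0,0],-1],[[0,0,0.022],[0,0,0],-1]])

```text
t: 4.27
ee_pos: [454.8, -106.2, 41.9]
orientation: [3.139, -0.118, 0.0]
ft_force: [-1.0, -0.2, 5.4]
width: 0.6
grasp_force: 2.6
```

Request:
step_arm(deltas=[[[0,0,0.003],[0,0,0],-1],[[0,0,0.006],[0,0,0],-1],[[0,0,0.006],[0,0,0],-1]])

```text
t: 4.52
ee_pos: [455.1, -106.2, 41.2]
orientation: [3.139, -0.118, 0.001]
ft_force: [-5.0, 1.2, 22.6]
width: 0.4
grasp_force: 9.6
```

The force rose to 23 N with almost no travel, so the cover is on its stop. I'll back straight up.

Request:
step_arm(deltas=[[[0,0,-0.03],[0,0,0],-1],[[0,0,-0.1],[0,0,0],-1],[[0,0,-0.2],[0,0,0],-1],[[0,0,-0.3],[0,0,0],-1],[[-0.3,0,-0.5],[0,0,0],-1],[[-0.3,0,-0.5],[0,0,0],-1],[[-0.3,0,-0.5],[0,0,0],-1],[[-0.3,0,-0.5],[0,0,0],-1],[[-0.3,0,-0.5],[0,0,0],-1],[[-0.3,0,-0.5],[0,0,0],-1]])

```text
t: 5.35
ee_pos: [365.9, -99.6, 190.0]
orientation: [3.139, -0.118, 0.002]
ft_force: [0.0, -0.0, 0.1]
width: 0.5
grasp_force: 0.0
```

Run:
```python
from h import *
o=get_obs();print(o["ee_pos"],o["ft_force"])
i=get_image("scene");cv2.imwrite("pics/s3.png",cv2.resize(i["pixels"][130:280,300:500,::-1],None,fx=4,fy=4))
```

```text
[365.85283411 -99.62776678 190.00387788] [ 0.02294456 -0.00275963  0.06923725]
```

View pics/s3.png

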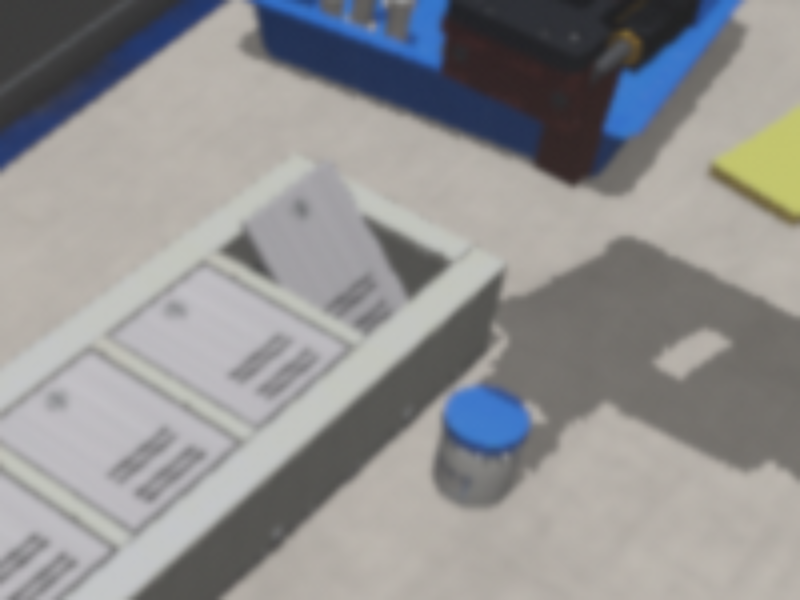

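The picture shows cover 4 standing open, with its rear edge raised at (245,225) to (330,165). The arm is clear and the blue pot has not moved. I'll hand the job in.

```bash
python3 -c "
from workcell import *
print(close_job())"
```

```text
the job is handed in; nothing more can be done
None
```

Cover 4, the rightmost and the first one I pressed, was the loose one: I pushed it to its stop (about 23 N at the end), backed the arm clear and handed the job in at about 5.4 s, though `close_job()` gave no verdict.

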